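# Hold the glue pot's bayonet cap at its vent mark

### The job

The cap of the glue pressure pot lies on the bench: fit it on the pot with its two lugs down through the two gaps in the pot's mouth, press it gently down against the sprung seal until its flange sits on the rubber ring of the rim (never push on the pot with more than about 35 N), and turn it clockwise, seen from above, to the broad vent mark, halfway to the lock; do not let it go on into the lock click. Finish while still gripping the cap, holding it down there on the ring, at the mark, so that the pot can vent; do not let go. Leave the other things on the bench where they are.

Things in the scene. Friction and masses are not known exactly. Their poses are not given: they have to be found in the camera images.
- cap_grip (a point): Middle of the grip bar of the loose grey plastic cap (about 0.14 kg), which stands on the bench, lugs down; z up. The bar is 62 mm long (along x), 14 mm wide (along y), 38 mm tall; this point is 43 mm above the cap's underside and 19 mm above the top of the round flange below the bar (80 mm across, 6 mm thick, a small pointer at each end of x).
- cap: The same cap; origin at the centre of its underside, axes as for cap_grip. Below the flange is a plug 50 mm across and 18 mm long; near its bottom two lugs stick out along +x and -x (10 mm wide, 5.5 mm tall, 66 mm over both). The cap is the same after half a turn.
- cap_lug (a point): Outer end of the cap's +x lug: 33 mm from the cap's axis, 4 mm above the cap's underside; axes as for cap_grip.
- pot_mouth (a point): Centre of the mouth of the fixed aluminium pot, level with its metal rim, 70 mm above the bench; z up, x towards a vent mark. The mouth is a hole 56 mm across in a lip 6 mm thick, over a channel 72 mm across. A soft rubber ring stands 2.5 mm above the rim (5 N/mm): the flange meets it with cap_grip 27.5 mm above this point, and the metal at 25 mm.
- pot: The same pot, 84 mm wide on a 110 mm foot; origin under the centre, axes as for pot_mouth. Its sprung seal meets the plug when cap_grip is 33 mm above pot_mouth; press on and at 30.5 mm (3 N) the lugs clear the lip and can turn, at 27.5 mm (5 N) the flange meets the rubber ring. Let go, the cap springs back up to the lip. An air nipple reaches 60 mm out at +y, 24 mm above the bench.
- pot_gap (a point): Middle of one gap in the lip, at 45 degrees anticlockwise (from above) of pot_mouth's x axis, 32 mm from the axis, level with the rim; the other is opposite, a slim rib outside each. Gaps are 16 mm wide. To enter, the cap's x axis lies along the line through both gaps, either way round, with about 7 degrees and 3 mm of play.
- pot_vent (a point): Vent mark: broad rib on the pot's outside at the +x of pot_mouth (another at -x), this point 46 mm from the axis, 8 mm below the rim. At the vent the cap's x axis (bar, pointers) is parallel to pot_mouth's x, 45 degrees clockwise of the gaps.
- pot_lock (a point): Lock mark: two slim ribs on the outside at 45 degrees clockwise of the vent mark (others opposite), this point 44 mm from the axis, 8 mm below the rim; the turn ends here. From about 12 degrees beyond the vent mark sprung balls resist the lugs, and the lock clicks behind them.
- glue_bottle: White glue bottle with a pointed tip, 42 mm across, 112 mm tall; bystander, origin under its centre.
- small_box_1: Small kraft box 51x50x66 mm standing between cap and pot; bystander, origin under its centre.
- small_box_4: Small kraft box 51x50x66 mm, farther back; bystander, origin under its centre.
- pliers: Side cutters lying flat, 54x141x12 mm, near the bench's front edge; bystander, origin under its centre.
- scanner: Hand scanner lying down, 144x121x44 mm, at the right; bystander, origin under its centre.
- tape_measure: Tape measure 35x75x62 mm, at the back; bystander, origin under its centre.
- box_cutter: Box cutter 23x177x20 mm lying at the right edge; bystander, origin under its centre.

How it is judged (in metres and radians):
On the way, in this order (a step that is already met when the one before it is completed fails the run):
1. the cap is lifted off the bench (height (world z) of cap above 0.03 m and contact force between the fingers and cap above 1 N), for 0.1 s.
2. the cap's lugs have entered the gaps and are below the lip (horizontal distance between cap_grip and pot_mouth below 0.006 m and z of cap_grip in the frame of pot_mouth below 0.031 m and angle between the x axis of cap_grip and the x axis of pot_mouth, either way round above 0.5 rad).
3. the cap is at the vent mark, pressed down on the rubber ring (horizontal distance between cap_grip and pot_mouth below 0.006 m and angle between the x axis of cap_grip and the x axis of pot_mouth, either way round below 0.2 rad and z of cap_grip in the frame of pot_mouth below 0.028 m and angle between cap_grip's own z axis and vertical below 0.1 rad), for 0.2 s.
At the end, for the whole second after the job is handed in: The cap is in the pot's mouth (centre within 6 mm, upright within 0.1 rad), pressed down on the rubber ring (less than 3 mm between flange and metal rim), its x axis within 0.2 rad of the vent mark's, at rest, and the fingers still grip it (all of step 3 and contact force between the fingers and cap above 2 N and angular speed of cap below 0.1 rad/s and linear speed of cap below 0.02 m/s); the arm keeps its last pose, push and grip.
It fails at once if the cap was turned into the lock click (more than 30 degrees beyond the vent mark) (z of cap_grip in the frame of pot_mouth below 0.032 m and ((x of cap_lug in the frame of pot_mouth above 0 m and y of cap_lug in the frame of pot_mouth below -0.0165 m) or (x of cap_lug in the frame of pot_mouth below 0 m and y of cap_lug in the frame of pot_mouth above 0.0165 m)) and horizontal distance between cap_grip and pot_mouth below 0.01 m).
It fails at once if the pot was pushed on with more than 40 N by the cap (contact force between cap and pot above 40 N).
It fails at once if the pot was pushed by the robot itself with more than 40 N (contact force between any of the fingers, the arm and pot above 40 N).
It fails at once if a bystander was shifted more than 3 cm (distance of any of glue_bottle, small_box_1, small_box_4, pliers, scanner, tape_measure, box_cutter from where it was at the start of the episode above 0.03 m).
It also fails if it takes over 45 s, if anything falls off the work surface, if the arm or the gripper's body presses on something with over 40 N, if the wrist force passes 120 N, or if a joint passes its speed limit or range.

### The arm

A 7-joint arm with a two-finger parallel gripper is mounted at the origin on a cart in front of the work surface, level with it; the furniture and walls round the work are solid. World frame = base frame: x ahead of the robot, y to its left, z up, the work surface at z = 0. Lengths are in mm, angles in rad, forces in N, time in s.
With the tool pointing down it reaches from about 425 to 875 mm from the base axis. Payload 9.9 kg.
Tool frame: the origin (TCP) lies on the mounting face of the last link; the fingertips stand 173 mm ahead of it and the grasp point (between the pads) lies 155 mm ahead of it (env.nose_length is the y of the fingertips in the tool frame, in mm); y points along the fingers, x is the direction in which the jaws open and shut, and the axes are right-handed (so a half turn about y gives the same grasp; the last joint's range is limited). The gripper opens to 85 mm and grips with 20 to 120 N. Pads are 22 mm wide; open, the fingers measure 114 mm over their backs; the gripper's body (76 mm by 85 mm) begins 54 mm behind the grasp point. The pads swing forward as they close: fully open they stand 13 mm farther back than shut.
Start: joints at [1.183, 0.576, 0.025, 1.437, -0.015, 1.129, -0.057], TCP at [201.93, -644.095, 404.689] pointing down, gripper open.
Joint ranges: [-2.76, 2.76], [-0.34, 2.15], [-1.52, 1.57], [0.19, 2.46], [-1.09, 4.23], [0.17, 1.99], [-2.82, 2.82]. Speed limits (rad/s): [2.22, 2.22, 3.01, 3.01, 3.14, 3.14, 3.14].

### API

Orientations are given as a unit quaternion [x, y, z, w].
In Python, from station import env, imaging gives the robot as it stands.
- The arm moves only by the shell command python3 -m handwheel 'ROWS' [FORCE]. ROWS is JSON, one flat list of numbers, 7 for each row, row after row: the shift along the tool's x, y, z in m, then the turn, a rotation vector about the tool's x, y, z in degrees, then the finger opening in m, from 0 to 0.0854. A call has 1 to 8 rows; each row shifts and turns the pose as measured when the row begins, along the tool's axes as they then stand; what a row does not reach is not made up. A row lasts 1/12 s, in which the tool goes at most 41.7 mm and 7.16 degrees, less where a joint would pass 70% of its speed; a pose out of reach is approached as far as the arm can. A call with a gripper value outside its range is refused whole. The fingers move at their own pace and stop on an object; FORCE is the grip in N (left out, the last holds). Time passes only in rows, so rows that do not move let the fingers close. It gives the time, the measured TCP pose, the force and the opening at its end, in the units of the state.
- env.get_state(): the state, without advancing time (a new reading comes with each control period).
- imaging.snapshot(name): name is "side" or "top" or "wrist"; returns a dict with "img" (400x640x3 uint8, blue, green, red), "range_z" (400x640 float32, mm along the optical axis (not along the pixel's ray), 0 where there is no reading), "fx", "fy", "cx", "cy" (pixels), "origin" and "orientation" of the camera in the world. Camera axes: x right, y down, z forward; pixel columns grow to the right and rows downward; lengths in mm; the calibration is good to about 2 mm. A picture is of the moment at which its call begins.
- env.hand_in(): hands the job in, once; it reports no verdict.
The state is a dict: "time_s": time; "qpos": joint angles; "joint_velocities": joint speeds; "tau": joint torques, N m; "tcp_pos": TCP position; "tcp_rot": TCP orientation; "wrist_force": force on the tool from outside, world axes, zero at the start; "torque": the same for the moment, N m; "grip_width": finger opening in mm.
Only numpy, scipy, OpenCV 4.12 (cv2) and the standard library are available. Lean on these libraries where they do the work, as an engineer would, in place of code of your own. Each camera call takes 0.05 s, during which the arm holds its last target.

## Working session

There is one attempt and no reset: what is moved stays moved. The work goes in short steps, Python scripts to look and compute and a shell command to move; the robot and the scene stay as the last step left them, time stands still between calls to the robot, and variables do not carry over. Pictures are saved under pics/ and viewed, and the job is handed in when it is done.

```bash
mkdir -p pics; ls; python3 - <<'E'
from station import env, imaging
import cv2
print(env.get_state())
for n in ("side","top","wrist"):
    s=imaging.snapshot(n); cv2.imwrite(f"pics/{n}0.png",s["img"])
    print(n,s["fx"],s["fy"],s["cx"],s["cy"],s["origin"],s["orientation"])
E
```

```text
pics
{'time_s': 0.0, 'qpos': array([ 1.1832188 ,  0.57648466,  0.02483274,  1.43791918, -0.01502323,
        1.12899137, -0.05650314]), 'joint_velocities': array([ 0.00150033, -0.00037916,  0.00023761, -0.00224131,  0.00034884,
       -0.00113813,  0.00189916]), 'tau': array([-3.72652075e-04, -7.65767884e+01,  2.25076184e+00, -2.85977626e+01,
        1.53758924e-02,  1.24251691e-02,  3.78583479e-05]), 'tcp_pos': array([ 201.88644671, -643.91832483,  403.87012056]), 'tcp_rot': array([-0.56957985,  0.41905469, -0.41810937,  0.57022497]), 'wrist_force': array([-0.08247013, -0.51307896,  0.27929586]), 'torque': array([0.00374861, 0.01938529, 0.01801773]), 'grip_width': 85.23473378760252}
side 375.77405078034303 375.77405078034303 318.78864948606133 203.3713216587043 [ 337.25779277 -551.96741446  676.26842829] [ 0.90085863 -0.13673493  0.0675262  -0.40644496]
top 415.4964897678 415.4964897678 312.57880811649244 199.581209580662 [ 394.25826828  121.98771366 1319.9679141 ] [ 0.71031534 -0.70123259  0.04753713 -0.03827782]
wrist 331.4778159678165 331.4778159678165 317.38613761348427 194.27793754869694 [ 275.44454979 -620.80721306  374.76368752] [ 0.79646906 -0.58538211 -0.09029587  0.12170245]
```

View pics/top0.png

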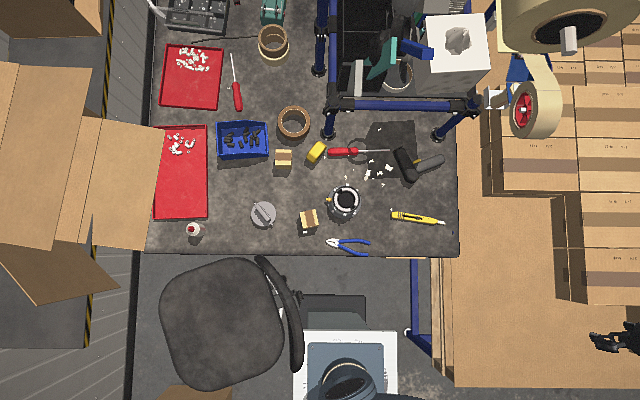

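View pics/side0.png

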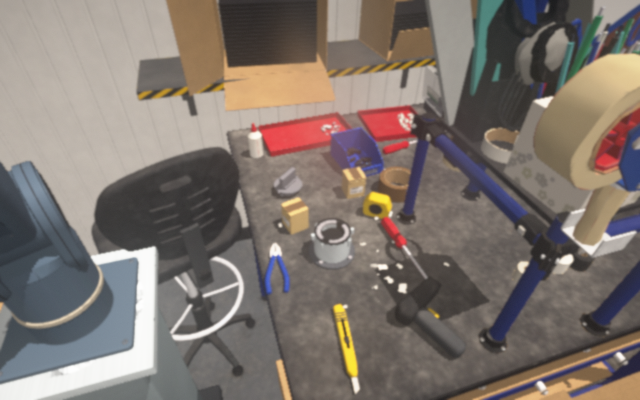

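View pics/wrist0.png

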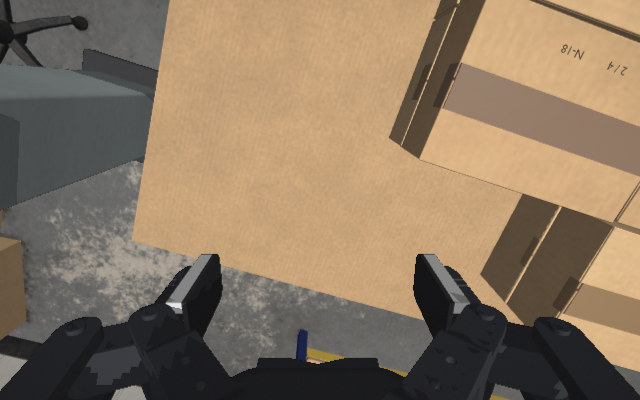

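```bash
cat > h.py <<'E'
import numpy as np, cv2
from scipy.spatial.transform import Rotation as R
from station import env, imaging
def cloud(s):
    z=s["range_z"].astype(float); v,u=np.mgrid[0:400,0:640]
    p=np.stack([(u-s["cx"])/s["fx"]*z,(v-s["cy"])/s["fy"]*z,z],-1)
    return p@R.from_quat(s["orientation"]).as_matrix().T+np.array(s["origin"])
def ray(s,u,v,h):
    d=R.from_quat(s["orientation"]).apply([(u-s["cx"])/s["fx"],(v-s["cy"])/s["fy"],1]); o=np.array(s["origin"])
    return o+d*(h-o[2])/d[2]
def proj(s,P):
    c=R.from_quat(s["orientation"]).inv().apply(np.atleast_2d(P)-np.array(s["origin"]))
    return np.c_[s["fx"]*c[:,0]/c[:,2]+s["cx"], s["fy"]*c[:,1]/c[:,2]+s["cy"]]
def crop(s,u0,v0,u1,v1,k,name):
    cv2.imwrite("pics/"+name,cv2.resize(s["img"][v0:v1,u0:u1],None,fx=k,fy=k,interpolation=cv2.INTER_CUBIC))
E
python3 - <<'E'
from h import *
s=imaging.snapshot("top"); P=cloud(s)
for n,(u,v) in dict(cap=(263,213),pot=(345,200),box=(308,221),bench=(285,200),bottle=(193,230)).items():
    print(n,P[v,u].round(1), ray(s,u,v,0).round(1))
crop(s,240,170,400,260,5,"t1.png")
t=imaging.snapshot("side"); crop(t,240,140,400,280,5,"s1.png")
st=env.get_state(); print(R.from_quat(st["tcp_rot"]).as_matrix().round(3)) 
E
```

```text
cap [505.  256.5  59.8] [510.3 262.9   0. ]
pot [548.3   7.2  59.3] [555.5   1.8   0. ]
box [481.9 119.5  67.9] [486.6 119.4   0. ]
bench [553.2 193.9  -2.5] [552.9 193.8   0. ]
bottle [449.5 458.1  88.8] [453.5 482.3   0. ]
[[ 0.299 -0.     0.954]
 [-0.954  0.001  0.299]
 [-0.001 -1.    -0.   ]]
```

View pics/t1.png

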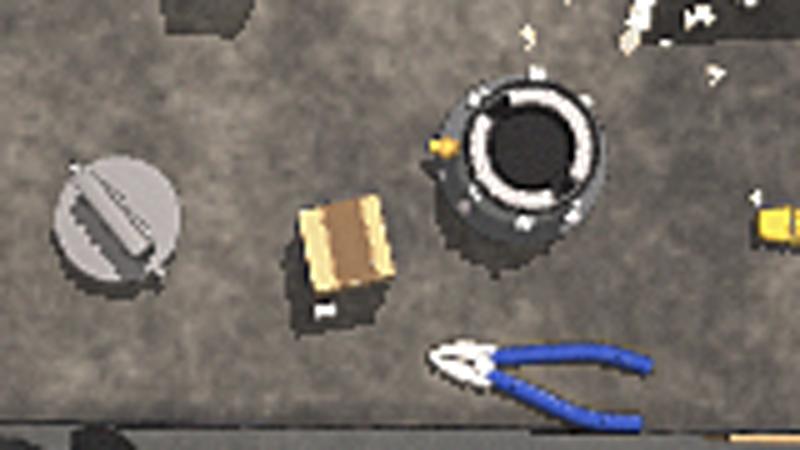

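View pics/s1.png

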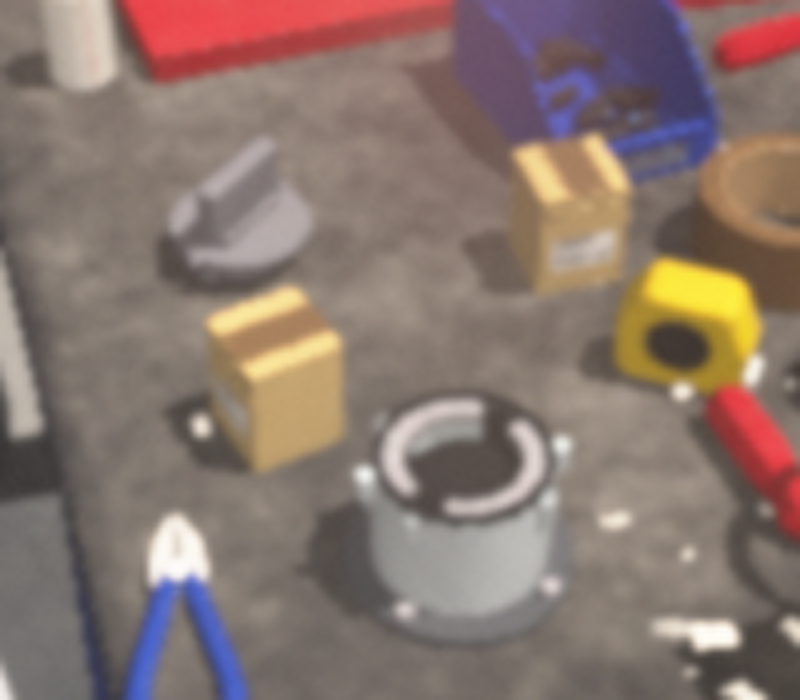

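```bash
python3 - <<'E'
from h import *
s=imaging.snapshot("top"); P=cloud(s)
def near(c,r): return np.hypot(P[...,0]-c[0],P[...,1]-c[1])<r
# cap bar top
m=near((505,256),60)&(P[...,2]>50); q=P[m]; print("bar",len(q),q.mean(0).round(1))
(c,wh,a)=cv2.minAreaRect(q[:,:2].astype(np.float32)); print(c,wh,a)
vv,uu=np.where(m); 
pts=np.array([ray(s,u,v,62)[:2] for u,v in zip(uu,vv)],np.float32); print(cv2.minAreaRect(pts))
m2=near((505,256),60)&(P[...,2]>15)&(P[...,2]<40); q=P[m2]; print("flange",len(q),q.mean(0), np.median(q[:,2]))
mm=m|m2; vv,uu=np.where(mm); pts=np.array([ray(s,u,v,24)[:2] for u,v in zip(uu,vv)],np.float32); print("flange circ",cv2.minEnclosingCircle(pts),pts.mean(0))
# pot
m=near((548,5),60)&(P[...,2]>60)&(P[...,2]<80); q=P[m]; print("rim",len(q),np.median(q[:,2]))
vv,uu=np.where(m); pts=np.array([ray(s,u,v,70)[:2] for u,v in zip(uu,vv)],np.float32); print(cv2.minEnclosingCircle(pts))
# bright ring
g=s["img"].min(-1); 
m=near((548,5),42)&(g>170); n,l,st,ce=cv2.connectedComponentsWithStats(m.astype(np.uint8))
for i in range(1,n): print(st[i],ce[i],ray(s,*ce[i],72.5).round(1))
for k in (4,2): pass
for (u,v) in [(240+537/5,170+73/5),(240+525/5,170+222/5),(240+497/5,170+103/5),(240+567/5,170+187/5)]: print(ray(s,u,v,70).round(1))
E
```

```text
bar 92 [507.1 259.7  61.4]
(507.6306457519531, 260.2882080078125) (61.533935546875, 13.788439750671387) 39.92837905883789
((507.24072265625, 259.8509216308594), (61.63807678222656, 13.666377067565918), 39.71746063232422)
flange 414 [506.31926108 259.35824962  24.08392612] 23.811362857321228
flange circ ((508.2835998535156, 258.88568115234375), 43.787681579589844) [507.0754  260.17258]
rim 418 69.29637851338362
((550.2500610351562, 9.637687683105469), 49.18955993652344)
[342 188  16  18  71] [352.04225352 194.23943662] [564.6 -13.   72.5]
[334 193  17  18  68] [339.64705882 204.10294118] [534.   24.5  72.5]
[355 210   1   1   1] [355. 210.] [516.7 -22.   72.5]
[344 213   3   2   3] [345.         213.33333333] [506.2   8.3  72.5]
[594.4   0.9  70. ]
[503.2   8.   70. ]
[575.5  25.3  70. ]
[524.8 -17.4  70. ]
```

```bash
python3 - <<'E'
from h import *
for n in ("top","side"):
    s=imaging.snapshot(n); P=cloud(s)
    m=(P[...,2]>100)&(P[...,0]<850)&(P[...,0]>350)&(P[...,1]>-200)&(P[...,1]<500)
    q=P[m]; print(n,len(q))
    for lo,hi in ((100,200),(200,300),(300,500),(500,900)):
        k=q[(q[:,2]>=lo)&(q[:,2]<hi)]
        if len(k): print(lo,hi,len(k),k.min(0).round(),k.max(0).round(), np.percentile(k,2,axis=0).round())
E
```

```text
top 13661
100 200 254 [350.  48. 101.] [777. 472. 199.] [351.  50. 101.]
200 300 2371 [ 746. -200.  203.] [850.  87. 300.] [ 755. -193.  259.]
300 500 2744 [ 723. -200.  300.] [850.  71. 500.] [ 765. -197.  302.]
500 900 7220 [ 640. -200.  500.] [850.  35. 892.] [ 651. -198.  509.]
side 19597
100 200 737 [350.   5. 100.] [843. 468. 200.] [351.  14. 102.]
200 300 3735 [ 746. -200.  200.] [850.  83. 300.] [ 755. -195.  216.]
300 500 12292 [ 711. -200.  300.] [850.  60. 500.] [ 729. -187.  305.]
500 900 2833 [ 699. -105.  500.] [850.  33. 545.] [ 706. -101.  501.]
```

```bash
python3 -m handwheel '[-0.0165,0,0.0294,0,0,0,0.085, -0.0165,0,0.0294,0,0,0,0.085, -0.0165,0,0.0294,0,0,0,0.085, -0.0165,0,0.0294,0,0,0,0.085, -0.0165,0,0.0294,0,0,0,0.085, -0.0165,0,0.0294,0,0,0,0.085, -0.0165,0,0.0294,0,0,0,0.085, -0.0165,0,0.0294,0,0,0,0.085]' 30
```

```text
time_s: 1.07
tcp_pos: [386.1, -447.4, 402.8]
tcp_rot: [0.569, -0.424, 0.423, -0.564]
wrist_force: [0.6, 0.0, 1.0]
grip_width: 85.2
```

```bash
python3 -m handwheel '[-0.0273,0,0.0233,0,0,0,0.085, -0.0273,0,0.0233,0,0,0,0.085, -0.0273,0,0.0233,0,0,0,0.085, -0.0273,0,0.0233,0,0,0,0.085, -0.0273,0,0.0233,0,0,0,0.085, -0.0273,0,0.0233,0,0,0,0.085, -0.0273,0,0.0233,0,0,0,0.085, -0.0273,0,0.0233,0,0,0,0.085]'; python3 -m handwheel '[-0.0273,0,0.0233,0,0,0,0.085, -0.0273,0,0.0233,0,0,0,0.085, -0.0273,0,0.0233,0,0,0,0.085, -0.0273,0,0.0233,0,0,0,0.085,0,0,0,0,0,0,0.085]'; python3 -c "
from h import *
st=env.get_state();print(st['qpos'].round(2));print(R.from_quat(st['tcp_rot']).as_matrix().round(3))"
```

```text
time_s: 1.73
tcp_pos: [508.8, -172.7, 402.2]
tcp_rot: [0.568, -0.422, 0.425, -0.564]
wrist_force: [1.1, -0.3, 0.2]
grip_width: 85.0
time_s: 2.15
tcp_pos: [571.1, -26.3, 402.5]
tcp_rot: [-0.568, 0.419, -0.423, 0.568]
wrist_force: [-0.9, 1.2, 0.9]
grip_width: 84.9
[ 0.02  0.42 -0.09  1.72  0.05  1.   -1.36]
[[ 0.291  0.004  0.957]
 [-0.957 -0.003  0.291]
 [ 0.004 -1.     0.003]]
```

```bash
python3 - <<'E'
from h import *
s=imaging.snapshot("wrist"); cv2.imwrite("pics/w1.png",s["img"]); print(s["origin"],R.from_quat(s["orientation"]).as_matrix().round(3)); print(proj(s,[[549.5,5.5,70]]))
E
```

```text
[644.95251631  -3.86973449 373.54301205] [[ 0.291 -0.914 -0.283]
 [-0.957 -0.276 -0.09 ]
 [ 0.004  0.296 -0.955]]
[[277.58421315 188.70962376]]
```

View pics/w1.png

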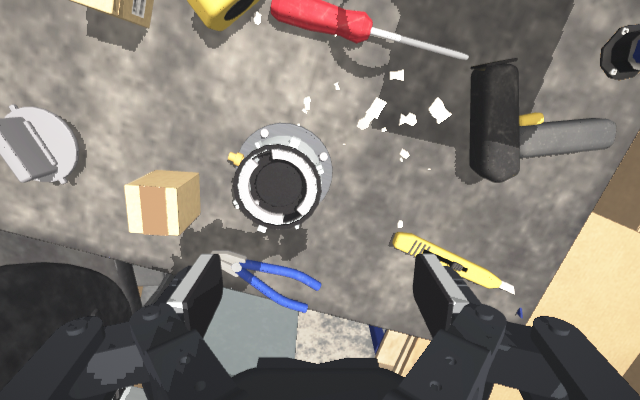

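```bash
cat > pot.py <<'E'
from h import *
def pot(s,c0=(549.5,5.5)):
    g=s["img"].min(-1)
    vv,uu=np.where(g>150)
    pts=np.array([ray(s,u,v,72.5)[:2] for u,v in zip(uu,vv)]); 
    k=np.hypot(*(pts-c0).T)<46; pts=pts[k]
    m=np.zeros((400,640),np.uint8); m[vv[k],uu[k]]=1
    n,l,st,ce=cv2.connectedComponentsWithStats(m)
    big=[i for i in range(1,n) if st[i][4]>150 or (n<6 and st[i][4]>50)]
    print([ (st[i][4],ray(s,*ce[i],72.5).round(1)) for i in range(1,n) if st[i][4]>8])
    if len(big)==2:
        a,b=[ray(s,*ce[i],72.5) for i in big]; d=a-b; print("gap dir",(np.degrees(np.arctan2(d[1],d[0]))+90)%180, "mid",(a+b)/2)
    v2,u2=np.where(np.isin(l,big)); q=np.array([ray(s,u,v,72.5)[:2] for u,v in zip(u2,v2)],np.float32)
    print("circ",cv2.minEnclosingCircle(q))
    c=cv2.minEnclosingCircle(q)[0]; th=np.degrees(np.arctan2(q[:,1]-c[1],q[:,0]-c[0])); h,_=np.histogram(th,72,(-180,180)); print([(int(-180+5*i)) for i in range(72) if h[i]<h.mean()*.3])
E
python3 - <<'E'
from pot import *
for n in ("wrist","top"):
    s=imaging.snapshot(n);pot(s)
    if n=="wrist": crop(s,217,110,347,240,6,"w1c.png")
    P=cloud(s); m=(np.hypot(P[...,0]-549.5,P[...,1]-5.5)<60)&(P[...,2]>64)&(P[...,2]<80); print("z",np.median(P[m][:,2]))
    v,u=np.where(m); q=np.array([ray(s,a,b,70)[:2] for a,b in zip(u,v)],np.float32); print(cv2.fitEllipse(cv2.convexHull(q)))
E
```

```text
[(np.int32(455), array([580.7,  -5. ,  72.5])), (np.int32(867), array([567.3, -12.2,  72.5])), (np.int32(997), array([537.7,  25. ,  72.5])), (np.int32(23), array([566.9,  46.6,  72.5])), (np.int32(14), array([535.5,  48. ,  72.5])), (np.int32(62), array([520.2,  37.5,  72.5])), (np.int32(12), array([526.5, -21. ,  72.5])), (np.int32(49), array([506.8,   9.9,  72.5])), (np.int32(16), array([518.3, -22.3,  72.5]))]
circ ((557.22216796875, 3.995384454727173), 43.60646057128906)
[-160, -155, -150, -145, -140]
z 71.96276629236687
((551.3622436523438, 5.865650177001953), (83.76426696777344, 98.7886734008789), 82.80675506591797)
[(np.int32(43), array([552.7, -23.4,  72.5])), (np.int32(76), array([533.1,  23.9,  72.5]))]Traceback (most recent call last):
  File "<stdin>", line 3, in <module>
  File "pot.py", line 14, in pot
    print("circ",cv2.minEnclosingCircle(q))
                 ~~~~~~~~~~~~~~~~~~~~~~^^^
cv2.error: OpenCV(4.12.0) /io/opencv/modules/imgproc/src/shapedescr.cpp:201: error: (-215:Assertion failed) count >= 0 && (depth == CV_32F || depth == CV_32S) in function 'minEnclosingCircle'
```

View pics/w1c.png

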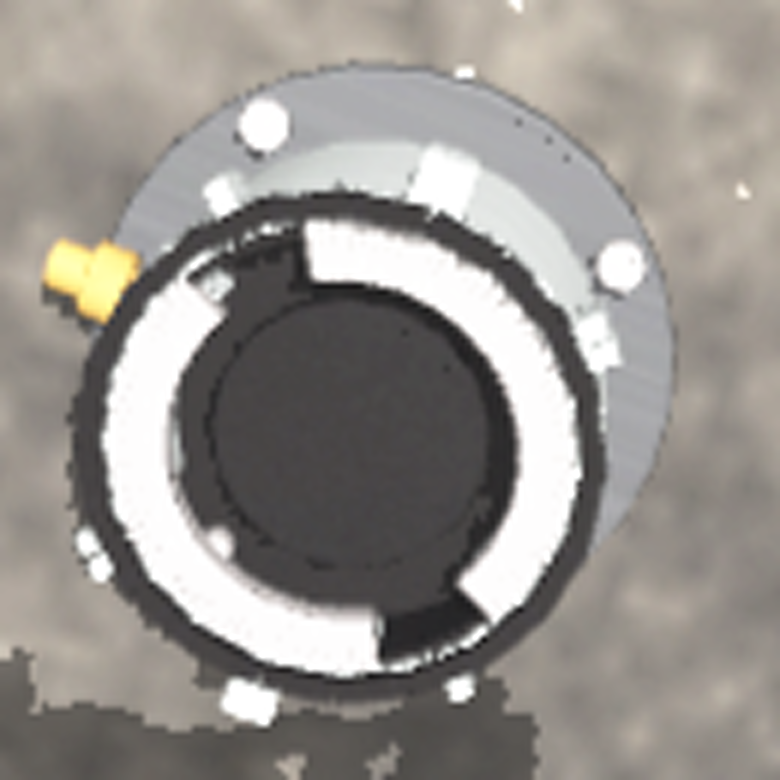

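```bash
python3 - <<'E'
from h import *
s=imaging.snapshot("wrist")
f=lambda u,v,z=70: ray(s,217+u/6-0.4,110+v/6-0.4,z)[:2]
# gap corner points
A=[f(305,222),f(303,283),f(190,285),f(222,318)]; B=[f(378,662),f(378,610),f(490,622),f(462,588)]
for x in A+B: print(x.round(1))
a=np.mean(A,0);b=np.mean(B,0);d=a-b;print("gap dir",np.degrees(np.arctan2(d[1],d[0])),"mid",(a+b)/2)
# metal arcs: contour outer/inner circle fit
g=s["img"].min(-1); v,u=np.where(g>190)
q=np.array([ray(s,x,y,70)[:2] for x,y in zip(u,v)]); c=(a+b)/2
for it in range(6):
    r=np.hypot(*(q-c).T); k=(r<39.5)&(r>24); p=q[k]
    hull=cv2.convexHull(p.astype(np.float32)); (c2,rad)=cv2.minEnclosingCircle(hull); 
    # algebraic circle fit on hull
    hh=hull[:,0].astype(float); M=np.c_[2*hh,np.ones(len(hh))]; sol=np.linalg.lstsq(M,(hh**2).sum(1),rcond=None)[0]; c=sol[:2]
print("center",c,"R",np.sqrt(sol[2]+c@c), c2,rad)
th=np.degrees(np.arctan2(p[:,1]-c[1],p[:,0]-c[0])); r=np.hypot(*(p-c).T); th=th[(r>29)]
h,_=np.histogram(th,180,(-180,180)); print([-180+2*i for i in range(180) if h[i]<h.mean()*.4])
# broad vent ribs, z 62..70?
for (x,y) in [(445,180),(250,700)]: print("vent",f(x,y,62)-c, np.degrees(np.arctan2(*(f(x,y,62)-c)[::-1])))
E
```

```text
[583.3  14.8]
[574.   12.8]
[568.8  29.4]
[565.1  23.5]
[516.4 -13.9]
[525.2 -11.7]
[528.3 -29.7]
[532.7 -23.7]
gap dir 40.24100994072013 mid [5.49231512e+02 2.03003996e-01]
center [550.14530754   6.24959441] R 37.02254161024784 (550.4009399414062, 6.387495517730713) 37.677398681640625
[-156, -154, -152, -150, -148, -146, -144, -142, -140, -138, -136, -134, -132, -130, -128, -126, 24, 26, 28, 30, 32, 34, 36, 38, 40, 42, 44, 46]
vent [ 44.038726   -10.07000564] -12.87996095235358
vent [-49.75332256  -1.19538729] -178.62366031592387
```

```bash
python3 - <<'E'
from h import *
s=imaging.snapshot("wrist")
im=cv2.resize(s["img"][110:240,217:347],None,fx=6,fy=6,interpolation=cv2.INTER_CUBIC)
c=np.array([550.1,6.2]);
def pl(P,col):
    q=(proj(s,P)-[217,110]+.5)*6
    cv2.polylines(im,[q.round().astype(int).reshape(-1,1,2)],False,col,1)
t=np.linspace(0,2*np.pi,100)
for r,z,col in ((28,70,(0,0,255)),(42,70,(255,0,0)),(37,70,(0,160,0))): pl(np.c_[c[0]+r*np.cos(t),c[1]+r*np.sin(t),0*t+z],col)
a=np.radians(40); d=np.array([np.cos(a),np.sin(a)]); n=np.array([-d[1],d[0]])
for o in (-8,8): pl([np.r_[c+d*38+n*o,70],np.r_[c-d*38+n*o,70]],(0,0,255))
d=np.array([np.cos(a-np.pi/4),np.sin(a-np.pi/4)]);pl([np.r_[c+d*46,62],np.r_[c-d*46,62]],(255,0,255))
cv2.imwrite("pics/w1o.png",im)
E
```

```text
(no output)
```

View pics/w1o.png

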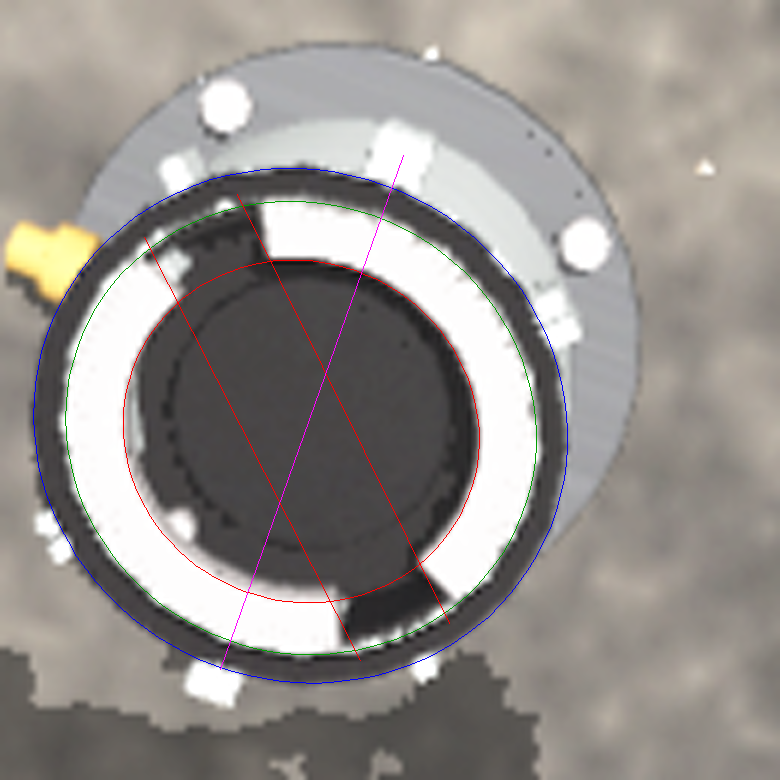

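```bash
python3 -m handwheel '[-0.0365,0,0.0028,0,0,0,0.085, -0.0365,0,0.0028,0,0,0,0.085, -0.0365,0,0.0028,0,0,0,0.085, -0.0365,0,0.0028,0,0,0,0.085, -0.0365,0,0.0028,0,0,0,0.085, -0.0365,0,0.0028,0,0,0,0.085, -0.0365,0,0.0028,0,0,0,0.085, -0.0365,0,0.0028,0,0,0,0.085]'; python3 -m handwheel '[0,0.015,0,0,-5,0,0.085, 0,0.015,0,0,-5,0,0.085, 0,0.015,0,0,-5,0,0.085, 0,0.015,0,0,-5,0,0.085, 0,0.015,0,0,-4,0,0.085, 0,0,0,0,0,0,0.085]'; cat > st.py <<'E'
from h import *
def st():
    t=env.get_state();M=R.from_quat(t['tcp_rot']).as_matrix()
    print(round(t['time_s'],2),"tcp",t['tcp_pos'].round(1),"x-angle %.1f"%np.degrees(np.arctan2(M[1,0],M[0,0])),"tilt",M[2,0].round(3),M[2,2].round(3),"F",t['wrist_force'].round(1),"T",t['torque'].round(2),"w",round(t['grip_width'],1),"q",t['qpos'].round(2))
    return t,M
E
python3 -c "
from st import *
t,M=st()
d=M.T@(np.array([507.3,260,230])-t['tcp_pos']);print('to hover tool',d.round(1))
s=imaging.snapshot('wrist');cv2.imwrite('pics/w2.png',s['img'])"
```

```text
time_s: 3.07
tcp_pos: [513.5, 236.3, 399.5]
tcp_rot: [0.56, -0.431, 0.442, -0.552]
wrist_force: [0.5, 0.0, 0.3]
grip_width: 85.2
time_s: 3.57
tcp_pos: [513.2, 238.0, 323.8]
tcp_rot: [0.641, -0.3, 0.31, -0.635]
wrist_force: [-0.3, -0.7, -0.6]
grip_width: 84.8
3.57 tcp [513.2 238.  323.8] x-angle -51.1 tilt 0.017 -0.001 F [-0.3 -0.7 -0.6] T [-0.04 -0.01  0.05] w 84.8 q [-0.37  0.5  -0.23  1.83  0.17  0.82 -1.58]
to hover tool [-22.4  93.4   9.4]
```

View pics/w2.png

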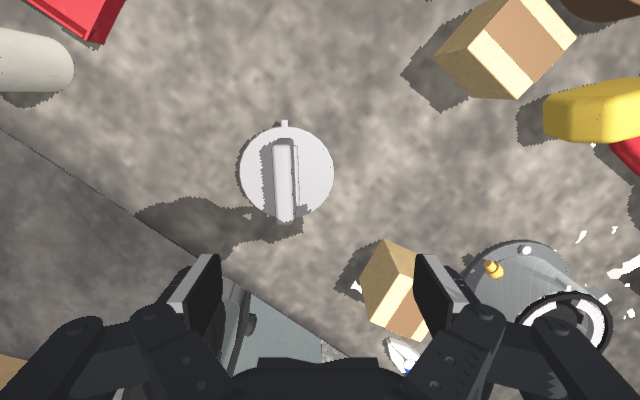

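```bash
cat > cap.py <<'E'
from st import *
def cap(s,c0,zb=0,r=65):
    P=cloud(s); N=np.hypot(P[...,0]-c0[0],P[...,1]-c0[1])<r
    m=N&(P[...,2]>zb+54)&(P[...,2]<zb+70); v,u=np.where(m); q=np.array([ray(s,a,b,zb+62)[:2] for a,b in zip(u,v)],np.float32)
    rc=cv2.minAreaRect(q); bx=cv2.boxPoints(rc); e=bx[1]-bx[0]; f=bx[2]-bx[1]; e=e if np.hypot(*e)>np.hypot(*f) else f
    print("bar n",len(q),"c",np.round(rc[0],1),"wh",np.round(rc[1],1),"ang %.1f"%(np.degrees(np.arctan2(e[1],e[0]))%180),"z",np.median(P[m][:,2]).round(1))
    m=N&(P[...,2]>zb+16)&(P[...,2]<zb+70); 
    mf=N&(P[...,2]>zb+16)&(P[...,2]<zb+30); v,u=np.where(mf); q=np.array([ray(s,a,b,zb+24)[:2] for a,b in zip(u,v)],np.float32)
    print("flange",np.round(cv2.fitEllipse(cv2.convexHull(q))[0],1),np.round(cv2.fitEllipse(cv2.convexHull(q))[1],1),np.median(P[mf][:,2]).round(1))
E
python3 - <<'E'
from cap import *
s=imaging.snapshot("wrist"); t,M=st(); cap(s,(507,260)); cap(imaging.snapshot("top"),(507,260))
for z in (230,203):
  print((M.T@(np.array([507.3,260,z])-t['tcp_pos'])).round(1))
E
```

```text
3.67 tcp [513.8 238.5 326.2] x-angle -51.4 tilt 0.017 0.002 F [0.1 0.1 0.7] T [0.01 0.02 0.  ] w 85.3 q [-0.37  0.5  -0.23  1.83  0.17  0.83 -1.58]
bar n 1589 c [508.8 260.5] wh [62.6 14.4] ang 40.1 z 63.3
flange [508.6 260.9] [78.4 82.7] 25.6Traceback (most recent call last):
  File "<stdin>", line 2, in <module>
  File "cap.py", line 5, in cap
    rc=cv2.minAreaRect(q); bx=cv2.boxPoints(rc); e=bx[1]-bx[0]; f=bx[2]-bx[1]; e=e if np.hypot(*e)>np.hypot(*f) else f
cv2.error: OpenCV(4.12.0) /io/opencv/modules/imgproc/src/convhull.cpp:143: error: (-215:Assertion failed) total >= 0 && (depth == CV_32F || depth == CV_32S) in function 'convexHull'
```

```bash
python3 -m handwheel '[-0.0205,0,0.0096,0,-1.5,1,0.06, 0,0.02,0,0,0,0,0.06, 0,0.02,0,0,0,0,0.06, 0,0.02,0,0,0,0,0.06, 0,0.02,0,0,0,0,0.06, 0,0.01,0,0,0,0,0.06,0,0,0,0,0,0,0.06]'; python3 -c "
from cap import *
t,M=st()
print((M.T@(np.array([508.5,260.5,203])-t['tcp_pos'])).round(1))"
```

```text
time_s: 4.3
tcp_pos: [512.5, 265.6, 243.4]
tcp_rot: [-0.633, 0.299, -0.306, 0.646]
wrist_force: [0.2, 0.3, 0.3]
grip_width: 60.2
4.3 tcp [512.5 265.6 243.4] x-angle -50.7 tilt 0.001 0.021 F [0.2 0.3 0.3] T [-0.03  0.02 -0.01] w 60.2 q [-0.42  0.62 -0.21  1.89  0.2   0.64 -1.64]
[ 1.3 40.3 -7.2]
```

```bash
python3 -m handwheel '[0.0012,0,-0.007,-1.2,-0.6,0,0.06, 0,0.013,0,0,0,0,0.06, 0,0.013,0,0,0,0,0.06, 0,0,0,0,0,0,0.06]'; python3 -c "
from cap import *
t,M=st()
print((M.T@(np.array([508.5,260.5,203])-t['tcp_pos'])).round(1))
s=imaging.snapshot('wrist');cv2.imwrite('pics/w3.png',s['img'])"
```

```text
time_s: 4.63
tcp_pos: [508.5, 260.4, 220.9]
tcp_rot: [-0.64, 0.298, -0.3, 0.641]
wrist_force: [-0.8, -0.3, 0.2]
grip_width: 60.2
4.63 tcp [508.5 260.4 220.9] x-angle -50.1 tilt 0.002 0.002 F [-0.8 -0.3  0.2] T [-0.02  0.09 -0.05] w 60.2 q [-0.43  0.65 -0.2   1.91  0.22  0.6  -1.64]
[-0.1 17.9  0. ]
```

View pics/w3.png

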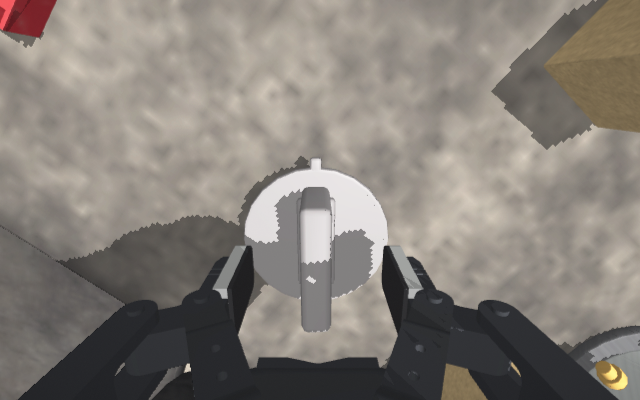

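```bash
python3 -m handwheel '[0,0.0095,0,0,0,0,0.06, 0,0.0095,0,0,0,0,0.05, 0,0,0,0,0,0,0.0, 0,0,0,0,0,0,0.0, 0,0,0,0,0,0,0,0,0,0,0,0,0,0,0,0,0,0,0,0,0]' 60; python3 -c "
from cap import *
t,M=st()"; python3 -m handwheel '[0,0,0,0,0,0,0,0,0,0,0,0,0,0]' ; python3 -c "
from cap import *
t,M=st()"
```

```text
time_s: 5.27
tcp_pos: [509.5, 260.9, 203.3]
tcp_rot: [-0.639, 0.298, -0.301, 0.642]
wrist_force: [0.3, 0.3, -1.8]
grip_width: 13.2
5.27 tcp [509.5 260.9 203.3] x-angle -50.1 tilt 0.003 0.005 F [ 0.3  0.3 -1.8] T [ 0.03  0.03 -0.02] w 13.2 q [-0.43  0.68 -0.19  1.92  0.23  0.56 -1.65]
time_s: 5.43
tcp_pos: [509.5, 260.9, 203.5]
tcp_rot: [-0.639, 0.298, -0.301, 0.642]
wrist_force: [0.0, -0.8, -0.8]
grip_width: 13.3
5.43 tcp [509.5 260.9 203.5] x-angle -50.1 tilt 0.003 0.005 F [ 0.  -0.8 -0.8] T [ 0.05  0.   -0.01] w 13.3 q [-0.43  0.68 -0.19  1.92  0.23  0.56 -1.65]
```

```bash
python3 -m handwheel '[0,-0.01,0,0,0,0,0,0,-0.02,0,0,0,0,0,0,-0.025,0,0,0,0,0,0,-0.025,0,0,0,0,0,0,-0.025,0,0,0,0,0,0,-0.02,0,0,0,0,0,0,0,0,0,0,0,0]'; python3 -c "
from cap import *
t,M=st()
s=imaging.snapshot('wrist');cv2.imwrite('pics/w4.png',s['img'])
t,M=st()
cap(s,t['tcp_pos'][:2],t['tcp_pos'][2]-203.4)
print((M.T@(np.array([550,6,0])-t['tcp_pos'])).round(1))"
```

```text
time_s: 6.02
tcp_pos: [507.6, 260.4, 336.6]
tcp_rot: [-0.641, 0.298, -0.3, 0.641]
wrist_force: [-0.3, 0.4, -1.5]
grip_width: 13.6
6.02 tcp [507.6 260.4 336.6] x-angle -50.1 tilt 0.002 0.001 F [-0.3  0.4 -1.5] T [ 0.07 -0.02 -0.01] w 13.6 q [-0.39  0.5  -0.25  1.8   0.16  0.86 -1.59]
6.07 tcp [507.4 260.2 335. ] x-angle -50.1 tilt 0.002 -0.0 F [-0.5  0.1 -1.7] T [-0.01 -0.05 -0.08] w 13.7 q [-0.39  0.5  -0.25  1.81  0.16  0.86 -1.59]
bar n 6223 c [509.5 258.3] wh [64.2 39. ] ang 60.1 z 196.6
flange [505.5 257.8] [78.9 88.3] 158.9
[ 221.6  335.5 -130.3]
```

View pics/w4.png

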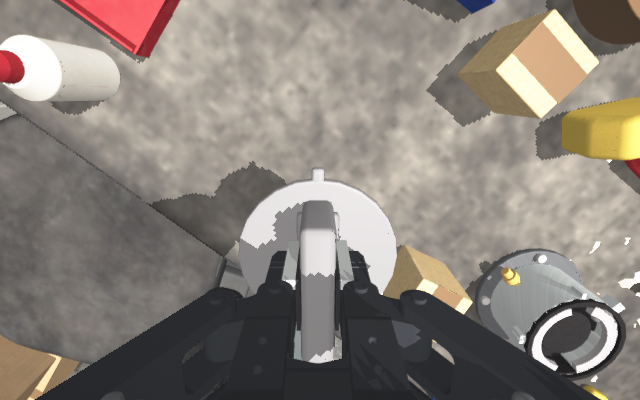

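```bash
python3 - <<'E'
from cap import *
s=imaging.snapshot('wrist');t,M=st()
zf=t['tcp_pos'][2]-203.4+24
g=s["img"].astype(int)
for u in (290,300,308,328,340,350):
    P=cloud(s)
    col=P[:,u,2]; v=[i for i in range(120,230) if abs(col[i]-zf)<8]
    p=ray(s,u,v[0]-.5,zf); d=M.T@(p-t['tcp_pos']); print(u,v[0],d.round(1),"centre z off",(d[2]-np.sqrt(1600-d[0]**2)).round(1))
v,u=np.where((abs(P[...,2]-zf)<8)&(np.hypot(P[...,0]-t['tcp_pos'][0],P[...,1]-t['tcp_pos'][1])<60))
k=v<235; print("extremes at rows 225-250:",[(r,u[(v==r)].min(),u[(v==r)].max()) for r in (225,235,245)])
q=np.array([M.T@(ray(s,x,y,zf)-t['tcp_pos']) for x,y in zip(u,v)])[:, [0,2]]
for lo in (10,15,20,25): 
    kk=abs(q[:,1]-lo)<1; print(lo,q[kk,0].min().round(1),q[kk,0].max().round(1))
E
```

```text
6.12 tcp [507.  259.9 333.2] x-angle -50.1 tilt 0.002 -0.003 F [ 0.3  0.2 -2.4] T [-0.03 -0.07 -0.03] w 13.0 q [-0.39  0.5  -0.24  1.81  0.16  0.86 -1.59]
290 183 [-12.8 179.3  36.1] centre z off -1.8
300 180 [ -8.  179.3  37.6] centre z off -1.6
308 179 [ -4.2 179.3  38.1] centre z off -1.7
328 179 [  5.3 179.3  38.1] centre z off -1.6
340 181 [ 11.  179.3  37.1] centre z off -1.4
350 185 [ 15.8 179.3  35.1] centre z off -1.7
extremes at rows 225-250: [(225, np.int64(244), np.int64(390)), (235, np.int64(240), np.int64(394)), (245, np.int64(239), np.int64(395))]
10 -37.9 38.0
15 -36.1 36.2
20 -33.8 33.9
25 -29.6 30.2
```

```bash
python3 -m handwheel '[0.0277,0,-0.0163,0,0,0,0,0.0277,0,-0.0163,0,0,0,0,0.0277,0,-0.0163,0,0,0,0,0.0277,0,-0.0163,0,0,0,0,0.0277,0,-0.0163,0,0,0,0,0.0277,0,-0.0163,0,0,0,0,0.0277,0,-0.0163,0,0,0,0,0.015,0,-0.009,0,0,0,0]';python3 -m handwheel '[0,0,0,0,0,0,0]' ; python3 -c "
from cap import *
t,M=st()"
```

```text
time_s: 6.78
tcp_pos: [544.3, 16.8, 324.2]
tcp_rot: [0.646, -0.3, 0.29, -0.64]
wrist_force: [0.8, 0.2, -1.4]
grip_width: 13.1
time_s: 6.87
tcp_pos: [544.2, 11.9, 322.7]
tcp_rot: [0.646, -0.302, 0.291, -0.638]
wrist_force: [-0.5, 0.1, -1.0]
grip_width: 13.1
6.87 tcp [544.2  11.9 322.7] x-angle -49.6 tilt -0.009 -0.017 F [-0.5  0.1 -1. ] T [ 0.04  0.02 -0.01] w 13.1 q [ 0.05  0.48 -0.24  1.88  0.15  0.82 -1.13]
```

```bash
python3 -c "
from cap import *
t,M=st()
print((M.T@(np.array([551,7,290])-t['tcp_pos'])).round(1))"
```

```text
6.87 tcp [544.2  11.9 322.7] x-angle -49.6 tilt -0.009 -0.017 F [-0.5  0.1 -1. ] T [ 0.04  0.02 -0.01] w 13.1 q [ 0.05  0.48 -0.24  1.88  0.15  0.82 -1.13]
[ 8.4 32.6  2.6]
```

```bash
python3 -m handwheel '[0.004,0.008,0.0013,1,0.4,-0.5,0,0.004,0.008,0.0013,0,0,0,0,0,0.008,0,0,0,0,0,0,0.004,0,0,0,0,0,0,0,0,0,0,0,0]' ; python3 -c "
from cap import *
t,M=st()
s=imaging.snapshot('wrist');cv2.imwrite('pics/w5.png',s['img'])
s=imaging.snapshot('side');crop(s,280,160,400,280,5,'s5.png')
t,M=st()
print((M.T@(np.array([551,7,280])-t['tcp_pos'])).round(1))"
```

```text
time_s: 7.28
tcp_pos: [549.6, 7.0, 288.5]
tcp_rot: [0.642, -0.302, 0.297, -0.639]
wrist_force: [0.2, 0.0, -1.3]
grip_width: 13.4
7.28 tcp [549.6   7.  288.5] x-angle -50.1 tilt -0.006 -0.006 F [ 0.2  0.  -1.3] T [0.01 0.01 0.05] w 13.4 q [ 0.05  0.53 -0.23  1.9   0.17  0.73 -1.14]
7.38 tcp [549.8   7.2 289.5] x-angle -50.1 tilt -0.005 -0.006 F [ 0.5  0.6 -0.9] T [-0.   -0.04 -0.  ] w 13.2 q [ 0.05  0.53 -0.23  1.9   0.17  0.73 -1.14]
[1.  9.4 0.9]
```

View pics/s5.png

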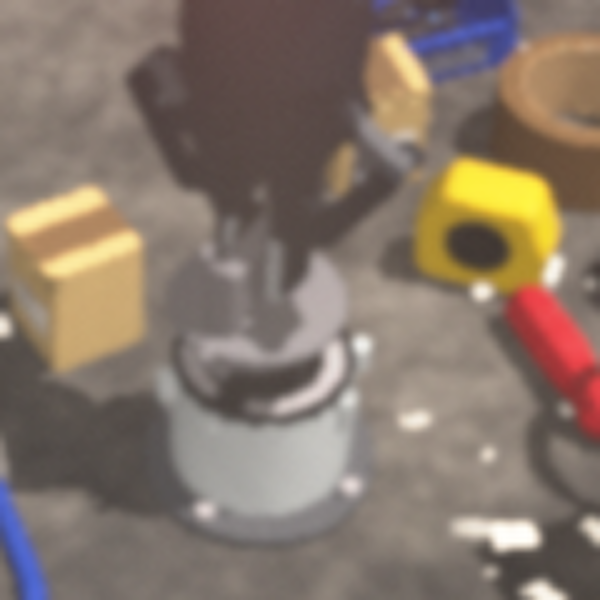

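View pics/w5.png

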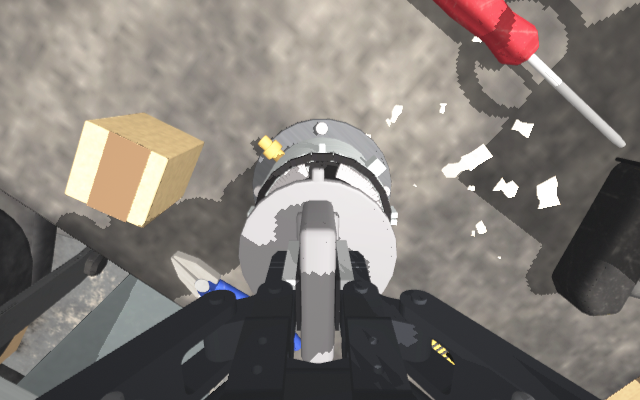

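```bash
python3 -m handwheel '[0.001,0.005,0.0009,0.35,0.3,-0.3,0,0,0.005,0,0,0,0,0,0,0.003,0,0,0,0,0]' ; python3 -c "
from cap import *
t,M=st()
print((M.T@(np.array([551,7,270])-t['tcp_pos'])).round(1))"; python3 -m handwheel '[0,0.003,0,0,0,0,0,0,0.002,0,0,0,0,0]' ; python3 -c "
from cap import *
t,M=st()
print((M.T@(np.array([551,7,266])-t['tcp_pos'])).round(1))"
```

```text
time_s: 7.63
tcp_pos: [551.6, 8.4, 276.8]
tcp_rot: [-0.639, 0.299, -0.302, 0.641]
wrist_force: [0.3, -0.7, -1.4]
grip_width: 13.5
7.63 tcp [551.6   8.4 276.8] x-angle -50.3 tilt 0.002 0.003 F [ 0.3 -0.7 -1.4] T [-0.02 -0.02 -0.02] w 13.5 q [ 0.05  0.55 -0.22  1.92  0.18  0.69 -1.16]
[ 0.7  6.8 -1.4]
time_s: 7.8
tcp_pos: [551.6, 8.7, 271.2]
tcp_rot: [-0.639, 0.299, -0.302, 0.641]
wrist_force: [0.1, -0.6, -1.8]
grip_width: 13.4
7.8 tcp [551.6   8.7 271.2] x-angle -50.3 tilt 0.002 0.003 F [ 0.1 -0.6 -1.8] T [ 0.04  0.02 -0.01] w 13.4 q [ 0.04  0.56 -0.22  1.92  0.18  0.68 -1.16]
[ 0.9  5.2 -1.5]
```

```bash
python3 -m handwheel '[0.0008,0.002,-0.0015,0,0,0,0]' ; python3 -m handwheel '[0,0.0025,0,0,0,0,0]' ;  python3 -c "
from cap import *
t,M=st()
print((M.T@(np.array([551,7,262])-t['tcp_pos'])).round(1))"
```

```text
time_s: 7.88
tcp_pos: [551.0, 7.4, 269.0]
tcp_rot: [-0.639, 0.299, -0.301, 0.641]
wrist_force: [-0.2, 0.9, -1.4]
grip_width: 13.3
time_s: 7.97
tcp_pos: [550.9, 7.1, 266.3]
tcp_rot: [-0.639, 0.299, -0.302, 0.641]
wrist_force: [0.7, 0.3, -1.3]
grip_width: 13.4
7.97 tcp [550.9   7.1 266.3] x-angle -50.3 tilt 0.002 0.004 F [ 0.7  0.3 -1.3] T [-0.02 -0.02  0.03] w 13.4 q [ 0.05  0.56 -0.21  1.93  0.18  0.67 -1.16]
[ 0.1  4.3 -0. ]
```

```bash
for i in 1; do python3 -m handwheel '[0,0.0025,0,0,0,0,0]' ; python3 -m handwheel '[0,0.002,0,0,0,0,0]'; python3 -m handwheel '[0,0.002,0,0,0,0,0]'; done; python3 -c "
from cap import *
t,M=st()
print((M.T@(np.array([551,7,258])-t['tcp_pos'])).round(1))"
```

```text
time_s: 8.05
tcp_pos: [550.9, 7.0, 263.7]
tcp_rot: [-0.639, 0.299, -0.302, 0.641]
wrist_force: [-0.0, 0.2, -1.3]
grip_width: 13.1
time_s: 8.13
tcp_pos: [550.9, 6.9, 261.5]
tcp_rot: [-0.639, 0.299, -0.302, 0.641]
wrist_force: [-0.9, -0.2, 0.4]
grip_width: 13.0
time_s: 8.22
tcp_pos: [550.9, 6.9, 259.4]
tcp_rot: [-0.639, 0.299, -0.302, 0.641]
wrist_force: [-1.6, 0.1, 0.8]
grip_width: 13.2
8.22 tcp [550.9   6.9 259.4] x-angle -50.3 tilt 0.002 0.004 F [-1.6  0.1  0.8] T [0.09 0.27 0.02] w 13.2 q [ 0.04  0.57 -0.21  1.93  0.19  0.65 -1.16]
[-0.   1.4  0.1]
```

```bash
python3 -m handwheel '[0,0.0015,0,0,0,0,0]' ; python3 -m handwheel '[0,0.001,0,0,0,0,0]'; python3 -m handwheel '[0,0.001,0,0,0,0,0]';python3 -c "
from cap import *
t,M=st()"
```

```text
time_s: 8.3
tcp_pos: [550.9, 6.9, 257.8]
tcp_rot: [-0.639, 0.299, -0.302, 0.641]
wrist_force: [-1.5, -0.3, 2.3]
grip_width: 13.2
time_s: 8.38
tcp_pos: [550.9, 6.9, 256.9]
tcp_rot: [-0.639, 0.299, -0.302, 0.641]
wrist_force: [-2.3, -0.6, 8.1]
grip_width: 13.4
time_s: 8.47
tcp_pos: [550.9, 7.0, 256.3]
tcp_rot: [-0.639, 0.299, -0.302, 0.641]
wrist_force: [-3.4, -0.3, 10.9]
grip_width: 12.9
8.47 tcp [550.9   7.  256.3] x-angle -50.3 tilt 0.003 0.004 F [-3.4 -0.3 10.9] T [ 0.11  0.85 -0.01] w 12.9 q [ 0.04  0.58 -0.21  1.94  0.19  0.64 -1.16]
```

```bash
python3 -m handwheel '[0,0,0,0,4,0,0,0,0,0,0,4,0,0]';python3 -c "
from cap import *
t,M=st()";python3 -m handwheel '[0,0,0,0,5,0,0,0,0,0,0,5,0,0]';python3 -c "
from cap import *
t,M=st()"
```

```text
time_s: 8.63
tcp_pos: [551.4, 6.8, 257.4]
tcp_rot: [-0.616, 0.343, -0.347, 0.619]
wrist_force: [-0.8, -0.8, 5.1]
grip_width: 13.3
8.63 tcp [551.4   6.8 257.4] x-angle -58.4 tilt 0.003 0.006 F [-0.8 -0.8  5.1] T [-0.11  0.37  0.06] w 13.3 q [ 0.02  0.57 -0.17  1.94  0.15  0.64 -1.27]
time_s: 8.8
tcp_pos: [551.7, 6.3, 258.2]
tcp_rot: [-0.582, 0.397, -0.402, 0.585]
wrist_force: [-0.3, -2.0, 1.7]
grip_width: 13.2
8.8 tcp [551.7   6.3 258.2] x-angle -68.8 tilt 0.003 0.008 F [-0.3 -2.   1.7] T [-0.21  0.28  0.02] w 13.2 q [-0.02  0.57 -0.12  1.94  0.11  0.63 -1.4 ]
```

```bash
python3 -m handwheel '[0,0.001,0,0,5,0,0,0,0.0008,0,0,5,0,0]';python3 -c "
from cap import *
t,M=st()";python3 -m handwheel '[0,0.0008,0,0,5,0,0,0,0.0008,0,0,5,0,0]';python3 -c "
from cap import *
t,M=st()
s=imaging.snapshot('wrist');cv2.imwrite('pics/w6.png',s['img'])"
```

```text
time_s: 8.97
tcp_pos: [552.0, 5.5, 257.2]
tcp_rot: [-0.542, 0.449, -0.454, 0.546]
wrist_force: [-2.1, -1.8, 5.9]
grip_width: 13.3
8.97 tcp [552.    5.5 257.2] x-angle -79.4 tilt 0.003 0.01 F [-2.1 -1.8  5.9] T [-0.38  0.51  0.11] w 13.3 q [-0.06  0.57 -0.06  1.94  0.06  0.62 -1.54]
time_s: 9.13
tcp_pos: [552.4, 4.6, 256.7]
tcp_rot: [0.498, -0.496, 0.503, -0.503]
wrist_force: [-2.7, -2.1, 8.7]
grip_width: 12.9
9.13 tcp [552.4   4.6 256.7] x-angle -89.9 tilt 0.002 0.012 F [-2.7 -2.1  8.7] T [-0.37  0.7   0.1 ] w 12.9 q [-0.09  0.57 -0.01  1.94  0.01  0.62 -1.67]
```

View pics/w6.png

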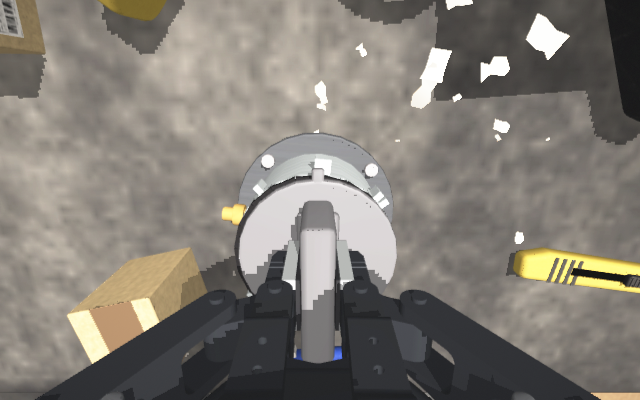

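```bash
python3 -m handwheel '[-0.0008,0.0008,-0.0006,-0.4,3,0,0,-0.0008,0.0008,-0.0005,-0.3,2.2,0,0,0,0.0005,0,0,0,0,0]';python3 -c "
from cap import *
t,M=st()
s=imaging.snapshot('wrist');cv2.imwrite('pics/w7.png',s['img']); crop(s,220,120,420,300,4,'w7c.png')
s=imaging.snapshot('side'); crop(s,280,160,400,280,5,'s7.png')
t,M=st()"
```

```text
time_s: 9.43
tcp_pos: [552.8, 5.2, 257.0]
tcp_rot: [0.473, -0.523, 0.527, -0.474]
wrist_force: [-3.8, 2.0, 6.7]
grip_width: 13.2
9.43 tcp [552.8   5.2 257. ] x-angle -95.9 tilt 0.002 0.006 F [-3.8  2.   6.7] T [ 0.42  1.08 -0.01] w 13.2 q [-0.11  0.57  0.03  1.94 -0.02  0.63 -1.75]
9.53 tcp [552.8   5.2 256.9] x-angle -95.8 tilt 0.002 0.006 F [-1.9  0.4  7.2] T [ 0.09  0.58 -0.1 ] w 13.2 q [-0.11  0.57  0.02  1.94 -0.02  0.63 -1.75]
```

View pics/w7c.png

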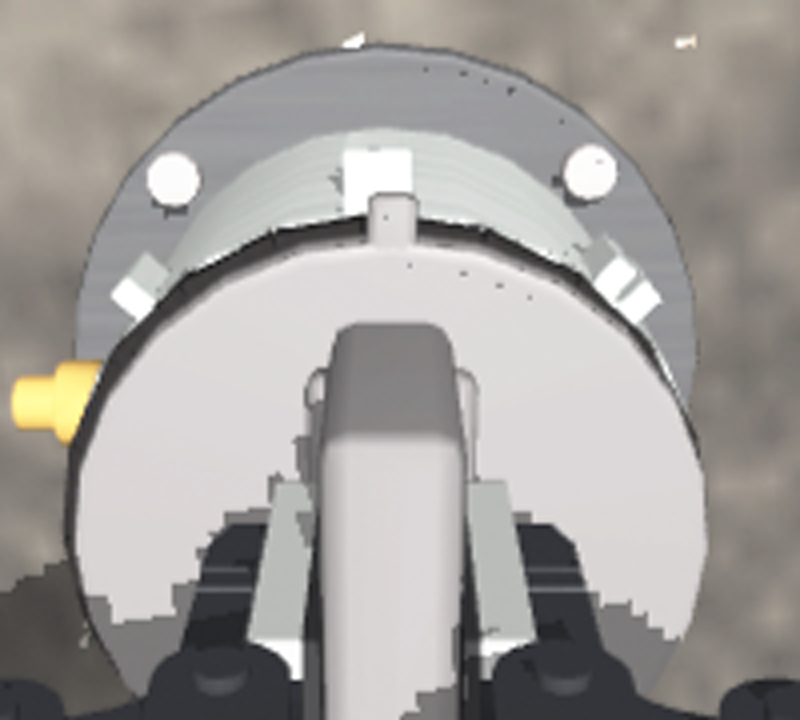

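View pics/s7.png

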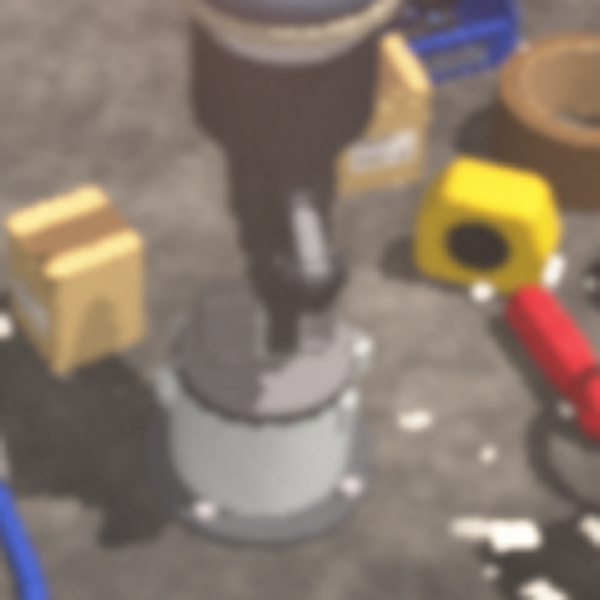

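```bash
python3 -m handwheel '[-0.001,0.0003,-0.0015,-0.2,0,0,0,-0.0005,0.0003,-0.001,0,0,0,0]';python3 -c "
from cap import *
t,M=st()
print((M.T@(np.array([551.3,6.2,256.5])-t['tcp_pos'])).round(1))"
```

```text
time_s: 9.7
tcp_pos: [551.9, 6.0, 257.7]
tcp_rot: [0.473, -0.522, 0.527, -0.475]
wrist_force: [0.2, -0.8, 3.7]
grip_width: 13.2
9.7 tcp [551.9   6.  257.7] x-angle -95.8 tilt 0.003 0.007 F [ 0.2 -0.8  3.7] T [-0.22  0.15 -0.01] w 13.2 q [-0.11  0.57  0.03  1.94 -0.02  0.63 -1.75]
[-0.2  1.2 -0.6]
```

```bash
python3 -m handwheel '[-0.0002,0.0012,-0.0006,-0.2,0,0,0]';python3 -m handwheel '[0,0.0012,0,0,0,0,0]';python3 -m handwheel '[0,0.001,0,0,0,0,0]';python3 -m handwheel '[0,0.0008,0,0,0,0,0]';python3 -c "
from cap import *
for i in range(6):
  t,M=st(); imaging.snapshot('side')
s=imaging.snapshot('wrist'); crop(s,220,120,420,300,4,'w8c.png')
zf=t['tcp_pos'][2]-203.5+24; P=cloud(s)
m=(abs(P[...,2]-zf)<6)&(np.hypot(P[...,0]-551,P[...,1]-6)<50);print('flange z',np.median(P[m][:,2]),'exp',zf)
print((M.T@(np.array([551.3,6.2,256.3])-t['tcp_pos'])).round(1))"
```

```text
time_s: 9.78
tcp_pos: [552.0, 6.0, 257.2]
tcp_rot: [0.473, -0.523, 0.527, -0.475]
wrist_force: [2.5, -1.2, 6.0]
grip_width: 13.4
time_s: 9.87
tcp_pos: [552.1, 5.9, 256.5]
tcp_rot: [0.473, -0.522, 0.527, -0.475]
wrist_force: [-3.6, -0.3, 10.7]
grip_width: 13.1
time_s: 9.95
tcp_pos: [552.0, 5.9, 255.9]
tcp_rot: [0.473, -0.523, 0.527, -0.475]
wrist_force: [-2.7, -0.9, 12.2]
grip_width: 13.0
time_s: 10.03
tcp_pos: [552.0, 5.9, 255.7]
tcp_rot: [0.473, -0.522, 0.527, -0.475]
wrist_force: [-3.5, -0.2, 14.0]
grip_width: 13.0
10.03 tcp [552.    5.9 255.7] x-angle -95.9 tilt 0.002 0.007 F [-3.5 -0.2 14. ] T [-0.07  0.88  0.02] w 13.0 q [-0.11  0.57  0.03  1.94 -0.02  0.62 -1.75]
10.08 tcp [552.    5.9 255.8] x-angle -95.9 tilt 0.002 0.007 F [-3.3 -0.5 13.7] T [-0.07  0.86  0.05] w 13.3 q [-0.11  0.57  0.03  1.94 -0.02  0.62 -1.75]
10.13 tcp [551.9   5.9 255.8] x-angle -95.9 tilt 0.002 0.007 F [-2.8 -0.4 12.3] T [-0.03  0.84  0.  ] w 13.3 q [-0.11  0.57  0.03  1.94 -0.02  0.62 -1.75]
10.18 tcp [551.9   5.9 255.8] x-angle -95.9 tilt 0.002 0.007 F [-2.3 -1.4 13.8] T [-0.09  0.81  0.02] w 13.4 q [-0.11  0.57  0.03  1.94 -0.02  0.62 -1.75]
10.23 tcp [552.    5.9 255.9] x-angle -95.9 tilt 0.002 0.007 F [-3.2  0.1 12.7] T [-0.05  0.81  0.05] w 13.3 q [-0.11  0.57  0.03  1.94 -0.02  0.62 -1.75]
10.28 tcp [552.    5.9 255.9] x-angle -95.9 tilt 0.002 0.007 F [-2.9 -0.9 13.7] T [-0.07  0.83  0.  ] w 13.4 q [-0.11  0.57  0.03  1.94 -0.02  0.62 -1.75]
flange z 78.26555835543452 exp 76.36085793779912
[-0.2 -0.4 -0.7]
```

View pics/w8c.png

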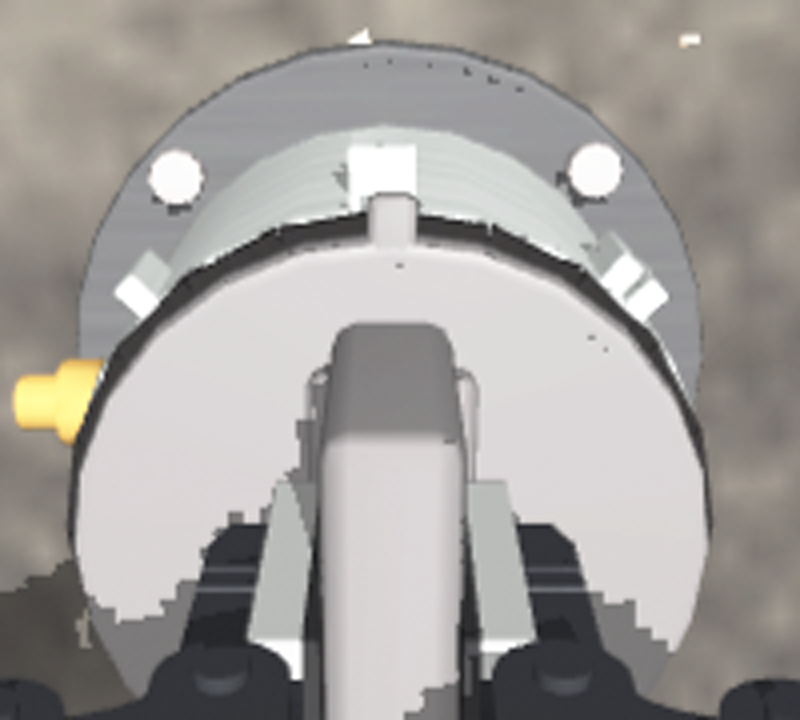

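```bash
python3 -c "
from st import *
st(); print(env.hand_in()); st()"
```

```text
10.38 tcp [551.9   5.9 255.9] x-angle -95.9 tilt 0.002 0.007 F [-2.9 -1.  12.9] T [-0.05  0.82  0.02] w 13.4 q [-0.11  0.57  0.03  1.94 -0.02  0.62 -1.75]
the job is handed in; nothing more can be done
None
the job is handed in; nothing more can be done
```

I fitted the cap on the pot, pressed it onto the rubber ring, turned it 45.6° clockwise to the vent mark, and handed in at 10.4 s of robot time. The gripper was still holding it down at its 60 N grip setting.

**Last checks before handing in**
- **Angle:** the bar was at about -5.9°. I measured the vent mark at about -5.3°, so they agree within 1°. In the wrist image the pointer overlapped the broad rib.
- **Centring:** the cap was about 1 mm from the mouth's centre. The camera calibration is good to about 2 mm.
- **Height:** `cap_grip` was about 25.4 mm above the rim, worked out from the arm's pose. That leaves the flange roughly 0.5 mm above the metal and well into the ring.
- **Tilt and force:** the tilt was under 0.01 rad. The wrist force read 13 N upward, about 14–15 N of push once the cap's weight is added. It was steady, and no reading during the job was higher.

**What disagreed**
- The depth image put the flange about 1.9 mm higher than the arm's pose did. It read about 1.6 mm high on the bench too, so I took it as camera bias and used the arm's pose and the force.
- During the turn the tool drifted about 2 mm sideways and rose about 1 mm at times. I re-centred it and pressed again before handing in.

I saw no bystander touched in the images, but I did not measure their positions again.

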